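# Snap the cover onto the toothbrush charging dock

### The job

Pick up the loose white cover of the toothbrush charging dock by its upright spigot, lower it over the dock's four snap posts so that a post comes up through every hole, and press it down evenly, keeping it level, until all four posts have clicked through and it sits fully home and level on the dock; then let go. Either way round will do. Do not force it: the posts may stand some millimetres off the middle of the dock, so if it meets them or binds, ease it sideways by feel rather than pushing harder, and leave the soap dispenser, ring cone, bell and coaster standing where they are.

Things in the scene. Friction and masses are not known exactly. Their poses are not given: they have to be found in the camera images.
- dock: White open-topped plastic tray fixed to the board, 140 mm (its x) by 94 mm (its y), walls 11 mm high; origin at the centre of its underside, z up. In it lies a grey carrier with four upright posts, 88 mm apart along the tray's x, 46 mm along its y. The carrier is stuck fast up to 7 mm off the tray's centre along its x and up to 7 mm along its y (not turned); this offset is not measured.
- seat (a point): Centre of the tray, at the height of the collars round the posts' feet (16 mm across, tops 14 mm above the dock's origin), on which the cover lies when home. There the pressing force rises steeply.
- tips (a point): Centre of the tray, at the height of the flat post tips (39 mm above the dock's origin); fixed to the tray, so it does not show the carrier's offset. Each post is round, 8 mm wide at the tip, widening to 10 mm at 29 mm above the origin and 10 mm from there down. The cover slides on the tips until its holes find them, within 2 mm.
- hooks (a point): Centre of the tray, at the height of the hooks (21.2 mm above the dock's origin). Each post has two sprung catches, towards the tray's +x and -x, sloping out from 28 mm to the hooks, 3.3 mm out from the post. The cover's underside meets them at about 25 mm; pressing takes about 6 to 18 N in all, most at 22 mm, less below; the hooks spring out over the cover at 16.2 mm.
- cover: Loose white plastic plate, 140 mm (its x) by 94 mm (its y), 5 mm thick, about 160 g, lying flat, with four square 12 mm holes at x = +-44, y = +-23 mm. A solid spigot stands at its middle, 28 mm along x, 14 mm along y, from z = 5 to z = 41 mm: grip it across its 14 mm. Origin at the centre of the underside, z up. Half a turn gives the same fit.
- hole0 (a point): centre of a hole of the cover, in the plane of the plate's underside, at x = 44 mm, y = 23 mm of the cover; with the cover home it is 14 mm above the dock's origin
- hole1 (a point): centre of a hole of the cover, in the plane of the plate's underside, at x = 44 mm, y = -23 mm of the cover; with the cover home it is 14 mm above the dock's origin
- hole2 (a point): centre of a hole of the cover, in the plane of the plate's underside, at x = -44 mm, y = -23 mm of the cover; with the cover home it is 14 mm above the dock's origin
- hole3 (a point): centre of a hole of the cover, in the plane of the plate's underside, at x = -44 mm, y = 23 mm of the cover; with the cover home it is 14 mm above the dock's origin
- dispenser: White plastic push soap dispenser, 66 mm across, 164 mm tall, standing; origin at the centre of its underside. Leave it alone.
- ring_cone: White ceramic ring cone, 60 mm across its foot, 85 mm tall, standing; origin at the centre of its underside. Leave it alone.
- bell: Steel bell the size of a thimble, 26 mm across, 30 mm tall, standing; origin at the centre of its underside. Leave it alone.
- coaster: Round cork coaster, 90 mm across, 6 mm thick, lying flat; origin at the centre of its underside. Leave it alone.
Mind the look-alikes: they are no part of the job. What is shaped like the cover but yellow is not meant. Leave any purple look-alike of the dock alone.

How it is judged:
By the outcome, as a careful person would: the job done as asked, in the order asked, and still so for the second after the job is handed in, with the robot touching nothing.
It also fails if it takes over 70 s, if anything falls off the work surface, if the arm or the gripper's body presses on something with over 40 N, if the wrist force passes 120 N, or if a joint passes its speed limit or range.

### The arm

A 6-joint arm with a two-finger parallel gripper is mounted at the origin on the work surface. World frame = base frame: x ahead of the robot, y to its left, z up, the work surface at z = 0. Lengths are in m, angles in rad, forces in N, time in s.
With the tool pointing down it reaches from about 0.35 to 0.875 m from the base axis. Payload 15.5 kg.
Tool frame: the origin (TCP) lies midway between the tips of the shut fingers; the grasp point (between the pads) lies r.hold_point_z behind it (r.hold_point_z is the distance from the TCP to the grasp point, in m); x points along the fingers, y is the direction in which the jaws open and shut, and the axes are right-handed (so a half turn about x gives the same grasp; the last joint's range is limited). The gripper opens to 85 mm and grips with 20 to 120 N. Pads are 22 mm wide; open, the fingers measure 114 mm over their backs; the gripper's body (76 mm by 85 mm) begins 54 mm behind the grasp point. The pads swing forward as they close: fully open they stand 13 mm farther back than shut.
Start: joints at [-1.234, 0.494, 1.345, -0, 1.302, -0.096], TCP at [0.262, -0.568, 0.209] pointing down, gripper open.
Joint ranges: [-2.91, 2.91], [-0.82, 2.16], [0.22, 2.67], [-1.22, 4.37], [0.12, 2.79], [-3.08, 3.08]. Speed limits (rad/s): [1.89, 1.89, 2.57, 3.01, 3.01, 3.01].

### API

Orientations are given as a 3x3 rotation matrix whose columns are the frame's x, y, z axes.
In Python, from station import r gives the robot as it stands.
- The arm moves only by the tool servo_tool, never from a script. Its argument "targets" is a list that holds one entry, the list of rows, each a list of 7 numbers: the turn, a rotation vector about the tool's x, y, z in rad, then the shift along the tool's x, y, z in mm, then the opening, from 0 (shut) to 1 (fully open). A call has 1 to 12 rows; each row is the pose to reach, as a shift and turn from the pose measured when the call began, along the tool's axes at that moment; what a row does not reach only later rows make up. A row lasts 1/12 s, in which the tool goes at most 41.7 mm and 7.16 degrees, less where a joint would pass 70% of its speed; a pose out of reach is approached as far as the arm can. A call with a gripper value outside its range is refused whole. The fingers move at their own pace and stop on an object; the grip force is fixed at half the most. Time passes only in rows, so rows that repeat a pose let the fingers close. It gives the time, the measured TCP pose, the force and the opening at its end, in the units of the state.
- r.observe(): the state, without advancing time (a new reading comes with each control period).
- r.read_camera(name): name is "scene" or "side" or "wrist"; returns (picture, depth): 384x512x3 uint8, blue, green, red; 384x512 float32, m along the optical axis (not along the pixel's ray), 0 where there is no reading.
- r.camera_model(name): a dict with "intrinsics" (3x3 intrinsics, pixels), "pose" (4x4, takes a point from camera to world coordinates); the wrist camera has in their place "tool_from_camera" (4x4, takes a point from camera to tool coordinates, whose origin is the TCP and whose axes are the tool frame's). Camera axes: x right, y down, z forward; pixel columns grow to the right and rows downward; lengths in m; the calibration is good to about 2 mm. A picture is of the moment at which its call begins: read the wrist's pose just before it. camera_model takes no time and is no camera call.
- r.close_job(): hands the job in, once; it reports no verdict.
The state is a dict: "t": time; "joint_pos": joint angles; "joint_velocities": joint speeds; "joint_efforts": joint torques, N m; "ee_pos": TCP position; "orientation": TCP orientation; "wrist_force": force on the tool from outside, world axes, zero at the start; "moment": the same for the moment, N m; "finger_gap": finger opening in m.
Only numpy, scipy, OpenCV 4.12 (cv2) and the standard library are available. Lean on these libraries where they do the work, as an engineer would, in place of code of your own. Each camera call takes 0.05 s, during which the arm holds its last target. There are 200 camera calls.

## Working session

There is one attempt and no reset: what is moved stays moved. The work goes in short steps, Python scripts to look and compute and a tool call to move; the robot and the scene stay as the last step left them, time stands still between calls to the robot, and variables do not carry over. Pictures are saved under pics/ and viewed, about 8 in all and at most 12, crops included, and the job is handed in when it is done.

Besides the shell and the picture viewer there is one more tool, called after "Emit:" by a JSON object that holds its "api" and its "payload", one argument or row to a line. servo_tool: Moves the arm, as the interface text tells. Its arguments: {"type":"object","properties":{"targets":{"type":"array","items":{"type":"array","items":{"type":"array","items":{"type":"number"}}}}},"required":["targets"]}

```bash
mkdir -p pics
cat > h.py <<'E'
from station import r
import numpy as np, cv2
def model(name):
    m=r.camera_model(name); K=np.array(m["intrinsics"])
    if "pose" in m: return K,np.array(m["pose"])
    s=r.observe(); T=np.eye(4); T[:3,:3]=np.array(s["orientation"]).reshape(3,3); T[:3,3]=s["ee_pos"]
    return K,T@np.array(m["tool_from_camera"])
def ray(K,P,uv,z):
    uv=np.atleast_2d(uv).astype(float)
    d=np.c_[uv,np.ones(len(uv))]@np.linalg.inv(K).T@P[:3,:3].T
    o=P[:3,3]; return o+d*((z-o[2])/d[:,2])[:,None]
def cloud(K,P,dep):
    v,u=np.mgrid[:dep.shape[0],:dep.shape[1]]
    c=np.stack([u,v,np.ones_like(u)],-1)@np.linalg.inv(K).T*dep[...,None]
    return c@P[:3,:3].T+P[:3,3]
E
python3 - <<'E'
from h import *
ims=[]
for n in ["scene","side","wrist"]:
    K,P=model(n); im,d=r.read_camera(n); np.savez(n+".npz",im=im,d=d,K=K,P=P); ims.append(im)
    print(n,K[0,0],P[:3,3].round(3),P[:3,2].round(2))
cv2.imwrite("pics/a.png",cv2.resize(np.vstack([np.hstack(ims[:2]),np.hstack([ims[2],ims[2]*0])]),(800,600)))
print(r.observe(), r.hold_point_z)
E
```

```text
scene 357.18659956356544 [ 1.177 -0.181  0.699] [-0.65  0.2  -0.74]
side 382.25909295565674 [0.459 0.921 0.686] [ 0.1  -0.82 -0.56]
wrist 278.08458197545605 [ 0.337 -0.533  0.372] [-0.29 -0.14 -0.95]
{'t': 0.15, 'joint_pos': array([-1.23449568e+00,  4.94065887e-01,  1.34598308e+00, -2.63749304e-06,
        1.30249121e+00, -9.54633166e-02]), 'joint_velocities': array([-1.08150943e-03, -1.72465802e-03,  8.71589743e-05, -1.69221194e-04,
       -3.03256989e-04,  1.08395681e-03]), 'joint_efforts': array([ 9.41294820e-04, -8.82544112e+01, -3.84065759e+01, -3.07784467e-04,
        7.17641087e-03,  5.47691207e-05]), 'ee_pos': array([ 0.26147162, -0.5673544 ,  0.20902336]), 'orientation': array([[-3.15080437e-04,  4.18474027e-01, -9.08228710e-01],
       [ 8.93604751e-04, -9.08228275e-01, -4.18474136e-01],
       [-9.99999551e-01, -9.43450504e-04, -8.77854164e-05]]), 'wrist_force': array([-0.43309187, -0.04592951,  0.56108215]), 'moment': array([-0.01443346,  0.02463442, -0.0421306 ]), 'finger_gap': 0.08513306482131362} 0.0187
```

View pics/a.png

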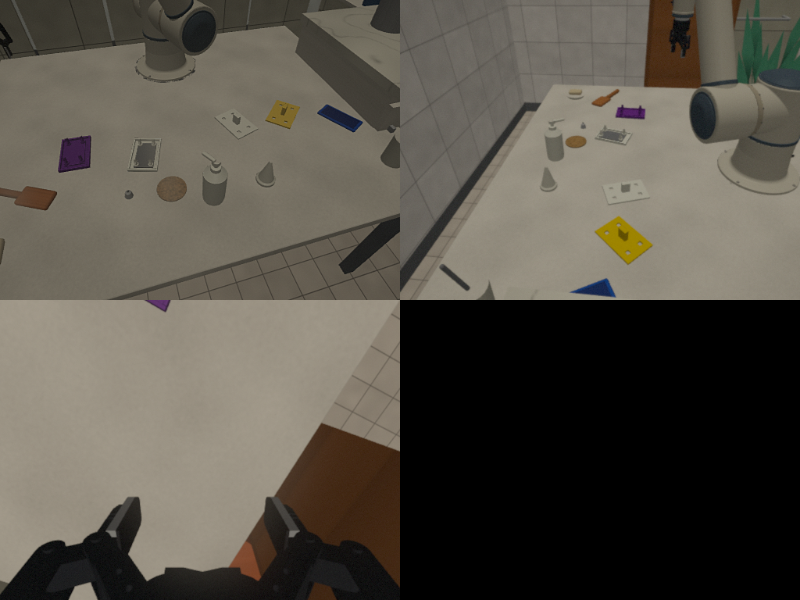

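The collage is at 0.78 scale. The white plate with a spigot at scene px (302,157) is the cover: the yellow one at (362,145) is the look-alike. The white tray with grey carrier at (186,197) is the dock: the purple one at (96,197) is the look-alike. The blue tray at (435,150) is neither. Next I'll confirm this in a crop and take coarse positions.

Run:
```python
from h import *
f=np.load("scene.npz"); im,d,K,P=[f[k] for k in("im","d","K","P")]
cv2.imwrite("pics/b.png",cv2.resize(im[125:275,140:380],(800,500),interpolation=cv2.INTER_CUBIC))
X=cloud(K,P,d)
for n,(u,v) in dict(cover=(302,157),dock=(186,197),disp=(275,240),cone=(340,225),bell=(164,249),coaster=(220,241)).items():
    print(n,X[v,u].round(3), ray(K,P,(u,v),0.01)[0].round(3))
```

```text
cover [0.482 0.163 0.015] [0.477 0.165 0.01 ]
dock [ 0.541 -0.179  0.009] [ 0.542 -0.179  0.01 ]
disp [ 0.784 -0.021  0.093] [0.731 0.001 0.01 ]
cone [0.749 0.152 0.037] [0.731 0.166 0.01 ]
bell [ 0.692 -0.249  0.017] [ 0.686 -0.25   0.01 ]
coaster [ 0.696 -0.123  0.006] [ 0.699 -0.123  0.01 ]
```

View pics/b.png

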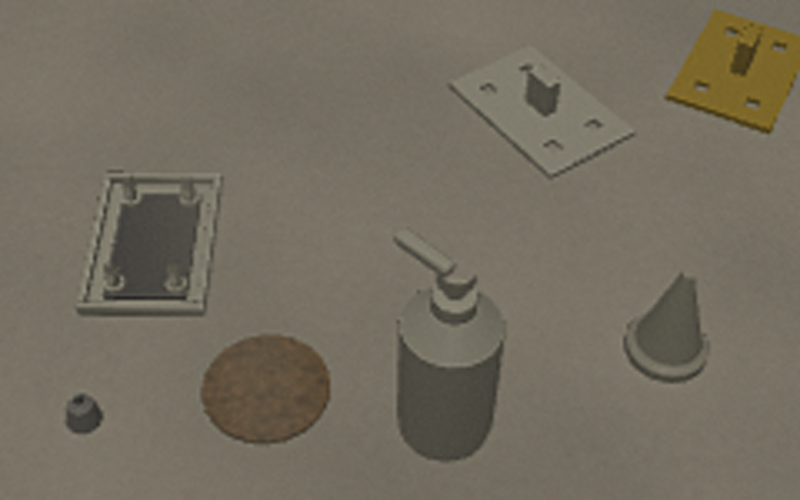

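Confirmed: the cover with its spigot is at crop (542,105), with corners (449,86), (530,46), (635,132), (551,177). The dock's rim corners are (107,174), (222,175), (205,313), (78,310). Next I cast these corners for coarse poses and yaws.

```bash
cat >> h.py <<'E'
def rectpose(c):
    c=np.asarray(c)[:,:2]; m=c.mean(0); e=np.roll(c,-1,0)-c; L=np.linalg.norm(e,axis=1)
    i=0 if L[0]+L[2]>L[1]+L[3] else 1
    v=e[i]-e[i+2]; return m.round(4),np.degrees(np.arctan2(v[1],v[0]))%180,L.round(4)
def todelta(R0,p0,p,yaw):
    """target tool pose: x down, jaw axis y along world yaw(deg); returns turn about tool x, shift mm"""
    from scipy.spatial.transform import Rotation as Ro
    x=np.array([0,0,-1.]); y=np.array([np.cos(np.radians(yaw)),np.sin(np.radians(yaw)),0]); R=np.c_[x,y,np.cross(x,y)]
    return Ro.from_matrix(R0.T@R).as_rotvec().round(4),(R0.T@(np.array(p)-p0)*1000).round(1)
def now():
    s=r.observe(); return np.array(s["orientation"]).reshape(3,3),np.array(s["ee_pos"])
E
python3 - <<'E'
from h import *
f=np.load("scene.npz"); K,P=f["K"],f["P"]
g=lambda q:np.array(q)*.3+[140,125]
c=rectpose(ray(K,P,g([(449,86),(530,46),(635,132),(551,177)]),.005)); d=rectpose(ray(K,P,g([(107,174),(222,175),(205,313),(78,310)]),.011))
print(c,d)
R,p=now()
print("jaw yaw now",np.degrees(np.arctan2(R[1,1],R[0,1])))
for yaw in (d[1]+90,d[1]-90): print("dock",yaw,todelta(R,p,[*d[0],.3],yaw))
for yaw in (c[1]+90,c[1]-90): print("cover",yaw,todelta(R,p,[*c[0],.25],yaw))
E
```

```text
(array([0.474, 0.167]), np.float64(19.327302727983476), array([0.095 , 0.1395, 0.0944, 0.1377])) (array([ 0.5426, -0.1782]), np.float64(164.43875700641743), array([0.0931, 0.1419, 0.0929, 0.1401]))
jaw yaw now -65.26170440169851
dock 254.43875700641743 (array([7.034e-01, 2.000e-04, 9.000e-04]), array([ -90.7, -235.9, -418.2]))
dock 74.43875700641743 (array([-2.4382e+00, -1.2000e-03,  3.0000e-04]), array([ -90.7, -235.9, -418.2]))
cover 109.32730272798348 (array([-3.0472e+00, -1.4000e-03, -1.0000e-04]), array([ -40.4, -578.1, -500.3]))
cover -70.67269727201652 (array([ 0.0944, -0.    ,  0.0009]), array([ -40.4, -578.1, -500.3]))
```

Emit:
{"api": "servo_tool", "payload": {
  "targets": [
    [[0.703, 0, 0, -41, -236, -418, 1], [0.703, 0, 0, -41, -236, -418, 1], [0.703, 0, 0, -41, -236, -418, 1], [0.703, 0, 0, -41, -236, -418, 1], [0.703, 0, 0, -41, -236, -418, 1], [0.703, 0, 0, -41, -236, -418, 1], [0.703, 0, 0, -41, -236, -418, 1], [0.703, 0, 0, -41, -236, -418, 1], [0.703, 0, 0, -41, -236, -418, 1], [0.703, 0, 0, -41, -236, -418, 1], [0.703, 0, 0, -41, -236, -418, 1], [0.703, 0, 0, -41, -236, -418, 1]]
  ]
}}

```text
t: 1.15
ee_pos: [0.5431, -0.1762, 0.2504]
orientation: [[-0.0, -0.268, -0.963], [0.001, -0.963, 0.268], [-1.0, -0.001, 0.001]]
wrist_force: [0.7, -0.6, -0.1]
finger_gap: 0.0851
```

Run:
```python
from h import *
K,P=model("wrist"); im,d=r.read_camera("wrist"); np.savez("w1.npz",im=im,d=d,K=K,P=P)
X=cloud(K,P,d)
for z,m in (("rim",(X[...,2]>.007)&(X[...,2]<.0125)),("tips",(X[...,2]>.035)&(X[...,2]<.042))):
    m&=np.hypot(X[...,0]-.5426,X[...,1]+.178)<.1
    print(z,m.sum(),X[m][:,2].mean() if m.any() else 0)
    n,l,st,ce=cv2.connectedComponentsWithStats(m.astype(np.uint8))
    for i in range(1,n):
        if st[i,4]>15: print(st[i],ce[i].round(1),X[l==i].mean(0).round(4))
cv2.imwrite("pics/c.png",cv2.resize(im[:330],(800,516),interpolation=cv2.INTER_CUBIC))
```

```text
rim 3601 0.0086982528045139
[ 229  114   67   94 1256] [261. 158.] [ 0.5453 -0.1804  0.0095]
[ 239  123   43   72 2317] [259.7 158.8] [ 0.5459 -0.1786  0.0082]
tips 22 0.03628748107382428
```

View pics/c.png

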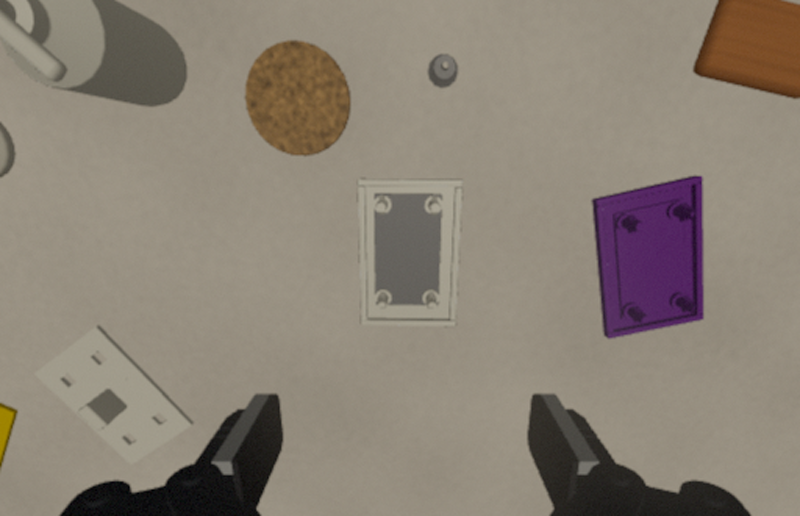

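The dock lies at picture (410,252), which is px (262,161). Its four posts are at (382,204), (434,205), (383,299) and (431,298), and the purple one is at (650,257). I'll go lower for a sharper look.

Emit:
{"api": "servo_tool", "payload": {
  "targets": [
    [[0, 0, 0, 40, 0, 0, 1], [0, 0, 0, 80, 0, 0, 1], [0, 0, 0, 115, 0, 0, 1], [0, 0, 0, 115, 0, 0, 1], [0, 0, 0, 115, 0, 0, 1]]
  ]
}}

```text
t: 1.62
ee_pos: [0.5463, -0.17, 0.1354]
orientation: [[-0.001, -0.265, -0.964], [0.004, -0.964, 0.265], [-1.0, -0.004, 0.002]]
wrist_force: [1.2, -0.3, 0.3]
finger_gap: 0.0852
```

Run:
```python
from h import *
K,P=model("wrist"); im,d=r.read_camera("wrist"); np.savez("w2.npz",im=im,d=d,K=K,P=P)
Y=ray(K,P,[[0,0]],0)
W=P[:3,:3].T@(np.array([.543,-.178,.03])-P[:3,3]); uv=(K@W/W[2])[:2]; print(uv, now())
u,v=uv.astype(int); x0,y0=max(u-130,0),max(v-110,0); print(x0,y0)
cv2.imwrite("pics/d.png",cv2.resize(im[y0:y0+200,x0:x0+260],None,fx=3,fy=3,interpolation=cv2.INTER_CUBIC))
```

```text
[267.21443275 189.82764166] (array([[ 0.0021551 , -0.26503573, -0.96423618],
       [ 0.00285224, -0.96423287,  0.26504119],
       [-0.99999361, -0.00332143, -0.00132207]]), array([ 0.54751846, -0.17063849,  0.13714552]))
137 79
```

View pics/d.png

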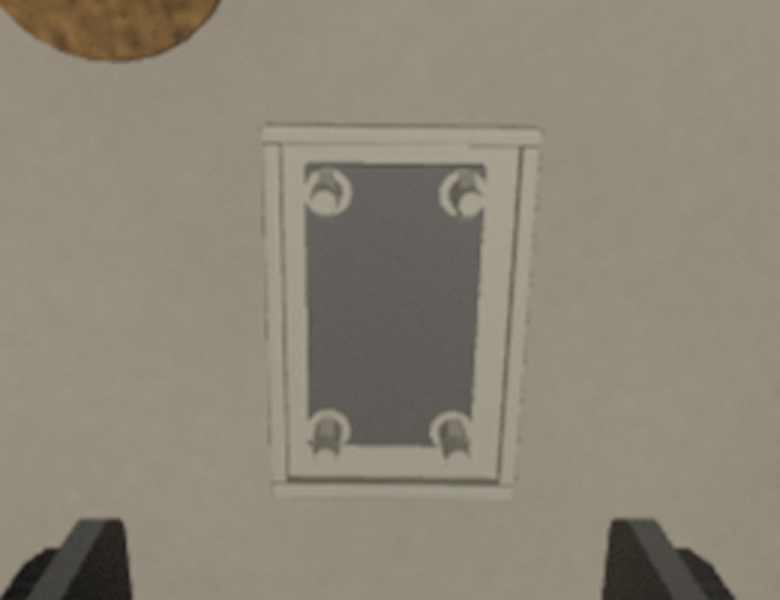

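The dock's rim corners are at crop (263,126), (541,130), (512,497), (275,497). The collars are near (327,193), (463,193), (328,432), (452,432), and the tip centres near (325,203), (470,204), (326,455), (457,456).

Run:
```python
from h import *
f=np.load("w2.npz"); K,P=f["K"],f["P"]; g=lambda q:np.array(q)/3+[137-1/3,79-1/3]
q=dict(rim=([(263,126),(541,130),(512,497),(275,497)],.011),col=([(327,193),(463,193),(452,432),(328,432)],.014),tip=([(325,203),(470,204),(457,456),(326,455)],.039))
for k,(a,z) in q.items():
    X=ray(K,P,g(a),z); print(k,rectpose(X)); 
s=r.observe();print(s["ee_pos"],s["joint_velocities"].round(4))
# height from 2 views: w1 px (crop*0.64) vs w2
f1=np.load("w1.npz"); 
def tri(a,b):
    A=[];B=[]
    for (K_,P_),uv in (((f1["K"],f1["P"]),a),((K,P),b)):
        M=K_@np.linalg.inv(P_)[:3]; A+= [uv[0]*M[2]-M[0],uv[1]*M[2]-M[1]]
    A=np.array(A); return np.linalg.lstsq(A[:,:3],-A[:,3],rcond=None)[0].round(4)
s=512/800
for a,b in (((358,180),(263,126)),((462,180),(541,130)),((455,325),(512,497)),((361,325),(275,497)),((382,206),(325,203)),((435,206),(470,204)),((383,302),(326,455)),((432,302),(457,456))): print(tri(np.array(a)*s,g(b)))
```

```text
rim (array([ 0.5391, -0.1796]), np.float64(164.13443887920232), array([0.0927, 0.1375, 0.0918, 0.1389]))
col (array([ 0.5434, -0.1788]), np.float64(164.14782613288858), array([0.046 , 0.0883, 0.0462, 0.0883]))
tip (array([ 0.5447, -0.1791]), np.float64(164.04275044902607), array([0.0449, 0.0861, 0.045 , 0.0861]))
[ 0.54751846 -0.17063849  0.13714552] [-0.0038 -0.0313 -0.0268  0.0016 -0.0011 -0.0002]
[ 0.6176 -0.1523 -0.0035]
[ 0.5923 -0.2438  0.0067]
[ 0.4571 -0.2055  0.0048]
[ 0.4834 -0.1153  0.0082]
[ 0.5931 -0.1705  0.0465]
[ 0.5798 -0.2133  0.036 ]
[ 0.5128 -0.1477  0.0469]
[ 0.5005 -0.1897  0.0454]
```

Run:
```python
from h import *
R,p=now(); print(todelta(R,p,[.474,.167,.15],-70.7))
```

```text
(array([-0.6051, -0.0023,  0.0028]), array([ -12. , -306.1,  160.4]))
```

Emit:
{"api": "servo_tool", "payload": {
  "targets": [
    [[-0.1, -0.0023, 0.0028, -12, -35, 18, 1], [-0.2, -0.0023, 0.0028, -12, -70, 37, 1], [-0.3, -0.0023, 0.0028, -12, -105, 55, 1], [-0.4, -0.0023, 0.0028, -12, -140, 73, 1], [-0.5, -0.0023, 0.0028, -12, -175, 92, 1], [-0.605, -0.0023, 0.0028, -12, -210, 110, 1], [-0.605, -0.0023, 0.0028, -12, -245, 128, 1], [-0.605, -0.0023, 0.0028, -12, -280, 147, 1], [-0.605, -0.0023, 0.0028, -12, -306, 160, 1], [-0.605, -0.0023, 0.0028, -12, -306, 160, 1], [-0.605, -0.0023, 0.0028, -12, -306, 160, 1], [-0.605, -0.0023, 0.0028, -12, -306, 160, 1]]
  ]
}}

```text
t: 2.67
ee_pos: [0.4755, 0.1667, 0.1518]
orientation: [[0.003, 0.331, -0.944], [0.0, -0.944, -0.331], [-1.0, 0.001, -0.003]]
wrist_force: [0.7, 0.1, -0.2]
finger_gap: 0.0855
```

Run:
```python
from h import *
K,P=model("wrist"); im,d=r.read_camera("wrist"); np.savez("w3.npz",im=im,d=d,K=K,P=P)
W=P[:3,:3].T@(np.array([.474,.167,.02])-P[:3,3]); uv=(K@W/W[2])[:2]; print(uv,now()[1],r.observe()["joint_velocities"].round(3))
u,v=uv.astype(int); x0,y0=max(u-130,0),max(v-100,0); print(x0,y0)
cv2.imwrite("pics/e.png",cv2.resize(im[y0:y0+200,x0:x0+260],None,fx=3,fy=3,interpolation=cv2.INTER_CUBIC))
```

```text
[257.66729857 183.22996141] [0.47542027 0.16620825 0.15137788] [-0.01   0.008  0.012  0.001 -0.005  0.002]
127 83
```

View pics/e.png

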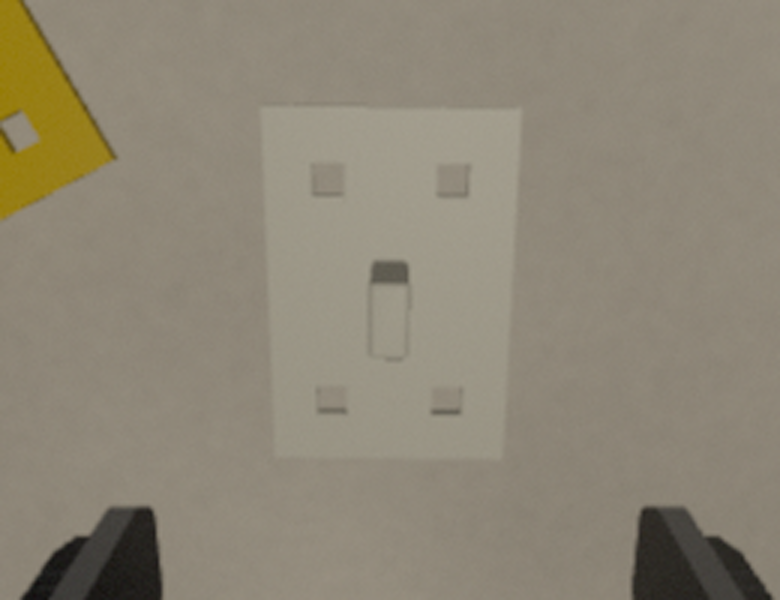

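The cover's hole centres are at crop (328,179), (453,180), (332,399), (447,400), its corners at (261,107), (521,109), (502,459), (275,457), and the spigot top spans (370,283) to (408,357).

Run:
```python
from h import *
f=np.load("w3.npz"); K,P=f["K"],f["P"]; g=lambda q:np.array(q)/3+[127-1/3,83-1/3]
X=cloud(K,P,f["d"])
for k,(a,z) in dict(edge=([(261,107),(521,109),(502,459),(275,457)],.005),hole=([(328,179),(453,180),(447,400),(332,399)],.005),spig=([(371,283),(408,283),(408,357),(369,357)],.041)).items():
    print(k,rectpose(ray(K,P,g(a),z)))
u,v=g((389,320)).astype(int); print("spigot depth z",X[v-6:v+7,u-3:u+4,2].mean()); u,v=g((300,320)).astype(int); print("plate",X[v-5:v+6,u-5:u+6,2].mean())
# scene view triangulation of spigot top centre/plate centre: scene crop spigot top about (540,73)
fs=np.load("scene.npz")
def tri(a,b):
    A=[]
    for F,uv in ((fs,a),(f,b)):
        M=F["K"]@np.linalg.inv(F["P"])[:3]; A+= [uv[0]*M[2]-M[0],uv[1]*M[2]-M[1]]
    A=np.array(A); return np.linalg.lstsq(A[:,:3],-A[:,3],rcond=None)[0].round(4)
gs=lambda q:np.array(q)*.3+[140,125]
print("spigot",tri(gs((541,75)),g((389,320))))
for a,b in (((530,46),(502,459)),((449,86),(275,457)),((551,177),(261,107)),((635,132),(521,109))): print(tri(gs(a),g(b)))
R,p=now()
for y in(-70.7,): print(todelta(R,p,[.474,.167,.05],y))
```

```text
edge (array([0.472 , 0.1677]), np.float64(18.845922058015674), array([0.0932, 0.1392, 0.0936, 0.1389]))
hole (array([0.4724, 0.1677]), np.float64(18.99562271768181), array([0.0461, 0.0876, 0.0462, 0.0875]))
spig (array([0.4728, 0.168 ]), np.float64(18.485315733192863), array([0.0125, 0.0266, 0.0136, 0.0267]))
spigot depth z 0.03968934098099575
plate 0.006391490395272556
spigot [0.4712 0.1662 0.0398]
[0.474  0.1395 0.0899]
[ 0.3008  0.1641 -0.1254]
[ 0.5009  0.2043 -0.0654]
[0.5715 0.182  0.0712]
(array([-0.0007, -0.0024, -0.0005]), array([101.4,  -1.3,   1.3]))
```

Spigot top height agrees (39.7–39.8 mm, text 41). Now I approach above the cover: TCP to z = 0.06.

Run:
```python
from h import *
R,p=now(); print(todelta(R,p,[.4724,.1678,.010],-71.05))
```

```text
(array([ 0.0054, -0.0024, -0.0005]), array([141.4,  -2.6,   2.7]))
```

Emit:
{"api": "servo_tool", "payload": {
  "targets": [
    [[0.0054, -0.0024, -0.0005, 35, -2.6, 2.7, 1], [0.0054, -0.0024, -0.0005, 70, -2.6, 2.7, 1], [0.0054, -0.0024, -0.0005, 90, -2.6, 2.7, 1], [0.0054, -0.0024, -0.0005, 110, -2.6, 2.7, 1], [0.0054, -0.0024, -0.0005, 125, -2.6, 2.7, 1], [0.0054, -0.0024, -0.0005, 136, -2.6, 2.7, 1], [0.0054, -0.0024, -0.0005, 141, -2.6, 2.7, 1], [0.0054, -0.0024, -0.0005, 141, -2.6, 2.7, 1], [0.0054, -0.0024, -0.0005, 141, -2.6, 2.7, 1], [0.0054, -0.0024, -0.0005, 141, -2.6, 2.7, 1]]
  ]
}}

```text
t: 3.55
ee_pos: [0.4731, 0.1676, 0.0112]
orientation: [[0.001, 0.324, -0.946], [0.0, -0.946, -0.324], [-1.0, 0.0, -0.001]]
wrist_force: [-0.1, 0.6, 0.2]
finger_gap: 0.0853
```

Emit:
{"api": "servo_tool", "payload": {
  "targets": [
    [[0, 0, 0, 0, 0, 0, 0], [0, 0, 0, 0, 0, 0, 0], [0, 0, 0, 0, 0, 0, 0], [0, 0, 0, 0, 0, 0, 0], [0, 0, 0, 0, 0, 0, 0], [0, 0, 0, 0, 0, 0, 0], [0, 0, 0, 0, 0, 0, 0], [0, 0, 0, 0, 0, 0, 0], [0, 0, 0, 0, 0, 0, 0], [0, 0, 0, 0, 0, 0, 0], [0, 0, 0, 0, 0, 0, 0], [0, 0, 0, 0, 0, 0, 0]]
  ]
}}

```text
t: 4.55
ee_pos: [0.4731, 0.1676, 0.0115]
orientation: [[0.001, 0.324, -0.946], [0.0, -0.946, -0.324], [-1.0, 0.0, -0.002]]
wrist_force: [-1.4, -0.4, 9.1]
finger_gap: 0.0118
```

Emit:
{"api": "servo_tool", "payload": {
  "targets": [
    [[0, 0, 0, -5, 0, 0, 0], [0, 0, 0, -20, 0, 0, 0], [0, 0, 0, -50, 0, 0, 0], [0, 0, 0, -80, 0, 0, 0], [0, 0, 0, -110, 0, 0, 0], [0, 0, 0, -120, 0, 0, 0], [0, 0, 0, -120, 0, 0, 0], [0, 0, 0, -120, 0, 0, 0]]
  ]
}}

```text
t: 5.22
ee_pos: [0.4729, 0.1676, 0.1316]
orientation: [[0.002, 0.324, -0.946], [0.001, -0.946, -0.324], [-1.0, 0.0, -0.002]]
wrist_force: [0.1, -0.2, -1.1]
finger_gap: 0.012
```

Run:
```python
from h import *
K,P=model("wrist"); im,d=r.read_camera("wrist"); R,p=now(); np.savez("w4.npz",im=im,d=d,K=K,P=P,R=R,p=p)
print(p,r.observe()["wrist_force"],r.observe()["finger_gap"])
cv2.imwrite("pics/f.png",cv2.resize(im,(800,600),interpolation=cv2.INTER_CUBIC))
print(todelta(R,p,[.5434,-.1788,.13],-105.85))
```

```text
[0.47238217 0.16745263 0.13084979] [ 0.47359305 -0.1204737  -1.57814163] 0.011743380413675272
(array([ 6.068e-01, -7.000e-04,  1.000e-04]), array([  0.9, 350.6,  45.1]))
```

View pics/f.png

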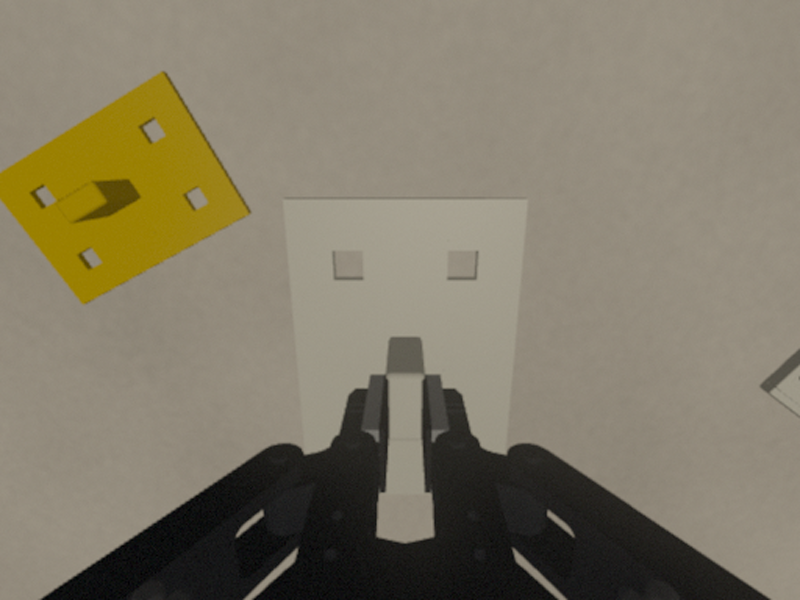

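The cover is held level, with its front holes at (348,265) and (462,265) and its far edge at (285,198)–(527,198). Next I work out the cover's centre in the tool frame and the hover move.

Run:
```python
from h import *
f=np.load("w4.npz"); K,P,R,p=[f[k] for k in("K","P","R","p")]; s=.64
z=p[2]-.0115+.005
H=ray(K,P,np.array([(348,265),(462,265)])*s-.18,z); E=ray(K,P,np.array([(285,198),(527,198)])*s-.18,z)
h=(H-p)@R*1000; e=(E-p)@R*1000; print(h.round(1),e.round(1), np.linalg.norm(h[0]-h[1]),np.linalg.norm(e[0]-e[1]))
X=cloud(K,P,f["d"]); print("plate z depth",np.median(X[225:235,200:230,2]),p[2])
# cover centre offset in tool z: holes +44, edge +70
cy=(h[:,1].mean()+e[:,1].mean())/2; cz=(h[:,2].mean()+44+e[:,2].mean()+70)/2; print("centre tool y,z",cy,cz)
yaw=np.radians(-105.85); yv=np.array([np.cos(yaw),np.sin(yaw),0]); zv=np.array([np.sin(yaw),-np.cos(yaw),0])
t=np.array([.5434,-.1788,.075])-(cy*yv+cz*zv)/1000; print(t)
t[2]=.13; print(todelta(R,p,t,-105.85))
```

```text
[[  6.5 -22.4 -43.6]
 [  6.5  23.4 -43.7]] [[  6.5 -45.5 -69.8]
 [  6.6  47.1 -69.9]] 45.80002578219694 92.53449259413821
plate z depth 0.1239323236329594 0.13084978733328081
centre tool y,z 0.6375412240460259 0.24788034574965678
[ 0.54381258 -0.1782544   0.075     ]
(array([ 6.068e-01, -7.000e-04,  1.000e-04]), array([  0.9, 350.2,  44.5]))
```

Emit:
{"api": "servo_tool", "payload": {
  "targets": [
    [[0.05, 0, 0, 0, 30, 4, 0], [0.1, 0, 0, 0, 60, 8, 0], [0.17, 0, 0, 0, 97, 12, 0], [0.24, 0, 0, 0, 134, 17, 0], [0.31, 0, 0, 0, 171, 22, 0], [0.38, 0, 0, 0, 208, 26, 0], [0.45, 0, 0, 0, 245, 31, 0], [0.51, 0, 0, 0, 280, 35, 0], [0.56, 0, 0, 0, 310, 39, 0], [0.59, 0, 0, 0, 335, 42, 0], [0.607, -0.0007, 0, 1, 350, 44.5, 0], [0.607, -0.0007, 0, 1, 350, 44.5, 0]]
  ]
}}

```text
t: 6.27
ee_pos: [0.5436, -0.1805, 0.1281]
orientation: [[-0.002, -0.276, -0.961], [0.0, -0.961, 0.276], [-1.0, 0.0, 0.002]]
wrist_force: [-0.6, -0.4, -1.8]
finger_gap: 0.0118
```

Run:
```python
from h import *
R,p=now(); print(p,todelta(R,p,[.5438,-.1783,.070],-105.85))
```

```text
[ 0.54362197 -0.18051797  0.12814943] (array([-0.0033,  0.0017, -0.0001]), array([58.1, -2.2,  0.3]))
```

Emit:
{"api": "servo_tool", "payload": {
  "targets": [
    [[-0.003, 0.0017, 0, 20, -2.2, 0.3, 0], [-0.003, 0.0017, 0, 40, -2.2, 0.3, 0], [-0.003, 0.0017, 0, 55, -2.2, 0.3, 0], [-0.003, 0.0017, 0, 65, -2.2, 0.3, 0], [-0.003, 0.0017, 0, 67, -2.2, 0.3, 0], [-0.003, 0.0017, 0, 67, -2.2, 0.3, 0], [-0.003, 0.0017, 0, 67, -2.2, 0.3, 0]]
  ]
}}

```text
t: 6.85
ee_pos: [0.5441, -0.1781, 0.0616]
orientation: [[0.0, -0.273, -0.962], [-0.0, -0.962, 0.273], [-1.0, 0.0, -0.0]]
wrist_force: [-0.5, -0.2, -0.3]
finger_gap: 0.0119
```

Run:
```python
from h import *
K,P=model("wrist"); im,d=r.read_camera("wrist"); R,p=now(); np.savez("w5.npz",im=im,d=d,K=K,P=P,R=R,p=p)
print(p,r.observe()["wrist_force"])
c=im[110:210,180:340]
cv2.imwrite("pics/g.png",cv2.resize(cv2.convertScaleAbs(c,alpha=1.4),None,fx=5,fy=5,interpolation=cv2.INTER_CUBIC))
```

```text
[ 0.5442562  -0.17824169  0.06186576] [ 0.5820743   0.17573458 -2.13910746]
```

View pics/g.png

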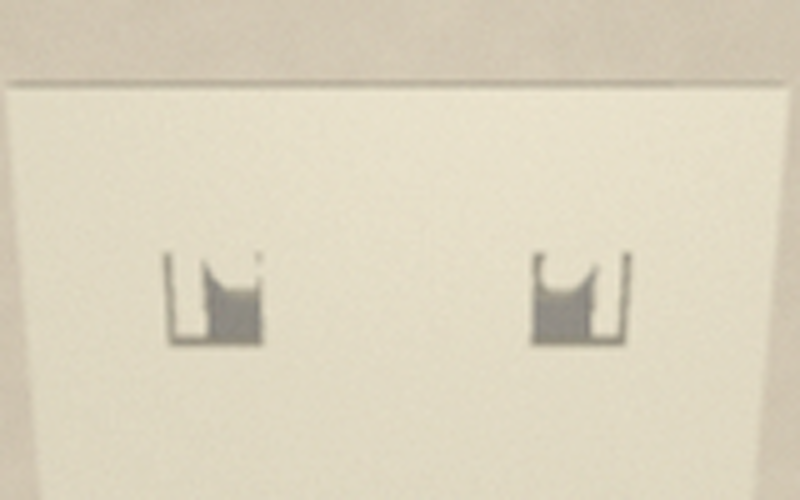

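Both front post tips show through the front holes. The left tip's left edge is at crop x≈204, the right tip's right edge at x≈597, and their near rims at y≈292. The holes span (165–262, 250–345) and (533–629, 250–345).

Run:
```python
from h import *
f=np.load("w5.npz"); K,P,R,p=[f[k] for k in("K","P","R","p")]
g=lambda q:np.array(q)/5+[180-.4,110-.4]
t=lambda a,z:((ray(K,P,g(a),z)-p)@R*1000).round(1)
print("tips edges",t([(204,270),(597,270)],.039)[:,1],"near rim z",t([(235,292),(568,292)],.039)[:,2])
zt=p[2]-.0065
print("holes near-top edges",t([(170,338),(262,338),(533,338),(627,338)],zt),"near-bottom",t([(170,345),(262,345),(533,345),(627,345)],zt-.005)[:,2])
print("far edge",t([(7,85),(788,85)],zt))
```

```text
tips edges [-25.8  27.5] near rim z [-40.5 -40.5]
holes near-top edges [[  6.5 -28.2 -38.3]
 [  6.5 -16.6 -38.3]
 [  6.5  17.5 -38.4]
 [  6.5  29.3 -38.4]] near-bottom [-36.1 -36.1 -36.1 -36.1]
far edge [[  6.6 -45.9 -69.3]
 [  6.6  46.7 -69.4]]
```

Offset estimate: the posts sit about −1.2 mm (tool z) and +0.35 mm (tool y) from the holes. I'll correct that and lower in small steps.

Emit:
{"api": "servo_tool", "payload": {
  "targets": [
    [[0, 0, 0, 3, 0.3, -1.0, 0], [0, 0, 0, 6, 0.3, -1.0, 0], [0, 0, 0, 9, 0.3, -1.0, 0], [0, 0, 0, 11, 0.3, -1.0, 0], [0, 0, 0, 12, 0.3, -1.0, 0], [0, 0, 0, 13, 0.3, -1.0, 0], [0, 0, 0, 13, 0.3, -1.0, 0]]
  ]
}}

```text
t: 7.48
ee_pos: [0.5451, -0.1788, 0.0487]
orientation: [[0.001, -0.273, -0.962], [-0.0, -0.962, 0.273], [-1.0, 0.0, -0.001]]
wrist_force: [-0.8, 0.4, -0.2]
finger_gap: 0.0116
```

Underside at about 37 mm, below the tips, with no contact force, so the posts have entered. Continuing.

Emit:
{"api": "servo_tool", "payload": {
  "targets": [
    [[0, 0, 0, 1, 0, 0, 0], [0, 0, 0, 2, 0, 0, 0], [0, 0, 0, 3, 0, 0, 0], [0, 0, 0, 4, 0, 0, 0], [0, 0, 0, 5, 0, 0, 0], [0, 0, 0, 6, 0, 0, 0], [0, 0, 0, 6, 0, 0, 0]]
  ]
}}

```text
t: 8.07
ee_pos: [0.5449, -0.1787, 0.0424]
orientation: [[0.0, -0.273, -0.962], [-0.0, -0.962, 0.273], [-1.0, 0.0, -0.0]]
wrist_force: [-0.2, -0.7, -0.4]
finger_gap: 0.0119
```

Emit:
{"api": "servo_tool", "payload": {
  "targets": [
    [[0, 0, 0, 1, 0, 0, 0], [0, 0, 0, 2, 0, 0, 0], [0, 0, 0, 3, 0, 0, 0], [0, 0, 0, 4, 0, 0, 0], [0, 0, 0, 5, 0, 0, 0], [0, 0, 0, 5, 0, 0, 0], [0, 0, 0, 5, 0, 0, 0]]
  ]
}}

```text
t: 8.65
ee_pos: [0.5447, -0.1787, 0.0373]
orientation: [[-0.0, -0.273, -0.962], [-0.0, -0.962, 0.273], [-1.0, 0.0, 0.0]]
wrist_force: [-0.9, -0.2, -2.1]
finger_gap: 0.0117
```

Run:
```python
from h import *
s=r.observe(); R,p=now(); print(s["t"],s["wrist_force"].round(2),(R.T@s["wrist_force"]).round(2),s["moment"].round(3),(R.T@s["moment"]).round(3))
```

```text
8.65 [-0.91 -0.24 -2.1 ] [2.1  0.48 0.81] [ 0.055  0.185 -0.013] [ 0.013 -0.193 -0.002]
```

Emit:
{"api": "servo_tool", "payload": {
  "targets": [
    [[0, 0, 0, 0.7, 0, 0, 0], [0, 0, 0, 1.4, 0, 0, 0], [0, 0, 0, 2.1, 0, 0, 0], [0, 0, 0, 2.8, 0, 0, 0], [0, 0, 0, 3.5, 0, 0, 0], [0, 0, 0, 3.5, 0, 0, 0]]
  ]
}}

```text
t: 9.15
ee_pos: [0.5449, -0.1787, 0.0341]
orientation: [[0.0, -0.273, -0.962], [-0.0, -0.962, 0.273], [-1.0, 0.0, -0.0]]
wrist_force: [-1.7, 1.0, 7.2]
finger_gap: 0.0121
```

```bash
cat > f.py <<'E'
from h import *
s=r.observe(); R,p=now(); print(s["t"],p.round(4),"tool F",(R.T@s["wrist_force"]).round(2),"M",(R.T@s["moment"]).round(3)); print(R.round(4))
E
python3 f.py
```

```text
9.15 [ 0.5449 -0.1787  0.0341] tool F [-7.21 -0.48  1.9 ] M [-0.022 -0.458  0.061]
[[ 4.000e-04 -2.731e-01 -9.620e-01]
 [-3.000e-04 -9.620e-01  2.731e-01]
 [-1.000e+00  2.000e-04 -4.000e-04]]
```

Emit:
{"api": "servo_tool", "payload": {
  "targets": [
    [[0, 0, 0, 0.7, 0, 0, 0], [0, 0, 0, 1.4, 0, 0, 0], [0, 0, 0, 2.1, 0, 0, 0], [0, 0, 0, 2.8, 0, 0, 0], [0, 0, 0, 3.5, 0, 0, 0], [0, 0, 0, 3.5, 0, 0, 0]]
  ]
}}

```text
t: 9.65
ee_pos: [0.5449, -0.1788, 0.0307]
orientation: [[0.0, -0.273, -0.962], [-0.0, -0.962, 0.273], [-1.0, 0.0, -0.001]]
wrist_force: [-1.5, 0.2, 4.5]
finger_gap: 0.0118
```

```bash
python3 f.py
```

```text
9.65 [ 0.5449 -0.1788  0.0307] tool F [-4.52  0.2   1.51] M [ 0.011 -0.399  0.053]
[[ 4.00e-04 -2.73e-01 -9.62e-01]
 [-4.00e-04 -9.62e-01  2.73e-01]
 [-1.00e+00  3.00e-04 -5.00e-04]]
```

Underside is at about 19 mm and the force is dropping, as expected below the hooks. On to the clicks and the seat.

Emit:
{"api": "servo_tool", "payload": {
  "targets": [
    [[0, 0, 0, 0.7, 0, 0, 0], [0, 0, 0, 1.4, 0, 0, 0], [0, 0, 0, 2.1, 0, 0, 0], [0, 0, 0, 2.8, 0, 0, 0], [0, 0, 0, 3.5, 0, 0, 0], [0, 0, 0, 4.0, 0, 0, 0], [0, 0, 0, 4.0, 0, 0, 0]]
  ]
}}

```text
t: 10.23
ee_pos: [0.5449, -0.1788, 0.0264]
orientation: [[0.0, -0.273, -0.962], [-0.0, -0.962, 0.273], [-1.0, 0.0, -0.0]]
wrist_force: [-0.5, -0.2, -1.5]
finger_gap: 0.0117
```

```bash
python3 f.py
```

```text
10.2333 [ 0.5449 -0.1788  0.0264] tool F [1.5  0.37 0.41] M [-0.005 -0.02   0.004]
[[ 4.00e-04 -2.73e-01 -9.62e-01]
 [-3.00e-04 -9.62e-01  2.73e-01]
 [-1.00e+00  2.00e-04 -4.00e-04]]
```

Force is gone, so the hooks have sprung. Now a gentle press onto the collars.

Emit:
{"api": "servo_tool", "payload": {
  "targets": [
    [[0, 0, 0, 0.4, 0, 0, 0], [0, 0, 0, 0.8, 0, 0, 0], [0, 0, 0, 1.2, 0, 0, 0], [0, 0, 0, 1.2, 0, 0, 0]]
  ]
}}

```text
t: 10.57
ee_pos: [0.5451, -0.1788, 0.0255]
orientation: [[0.001, -0.273, -0.962], [-0.001, -0.962, 0.273], [-1.0, 0.0, -0.001]]
wrist_force: [0.0, 0.9, 3.2]
finger_gap: 0.0119
```

```bash
python3 f.py
```

```text
10.5667 [ 0.5451 -0.1788  0.0255] tool F [-3.24 -0.92  0.22] M [ 0.009 -0.203  0.021]
[[ 8.00e-04 -2.73e-01 -9.62e-01]
 [-5.00e-04 -9.62e-01  2.73e-01]
 [-1.00e+00  3.00e-04 -9.00e-04]]
```

Emit:
{"api": "servo_tool", "payload": {
  "targets": [
    [[0, 0, 0, 0.3, 0, 0, 0], [0, 0, 0, 0.6, 0, 0, 0], [0, 0, 0, 0.9, 0, 0, 0], [0, 0, 0, 0.9, 0, 0, 0]]
  ]
}}

```text
t: 10.9
ee_pos: [0.5452, -0.1789, 0.0254]
orientation: [[0.001, -0.273, -0.962], [-0.001, -0.962, 0.273], [-1.0, 0.0, -0.001]]
wrist_force: [-5.1, 1.3, 15.9]
finger_gap: 0.0121
```

```bash
python3 f.py
```

```text
10.9 [ 0.5452 -0.1789  0.0254] tool F [-15.95   0.18   5.21] M [ 0.017 -0.846 -0.084]
[[ 1.20e-03 -2.73e-01 -9.62e-01]
 [-7.00e-04 -9.62e-01  2.73e-01]
 [-1.00e+00  4.00e-04 -1.40e-03]]
```

Firmly seated: about 16 N with no further travel. I'll ease the load, release and retreat upward.

Emit:
{"api": "servo_tool", "payload": {
  "targets": [
    [[0, 0, 0, -0.6, 0, 0, 0], [0, 0, 0, -0.6, 0, 0, 0.3], [0, 0, 0, -0.6, 0, 0, 0.6], [0, 0, 0, -0.6, 0, 0, 0.6], [0, 0, 0, -0.6, 0, 0, 0.6], [0, 0, 0, -0.6, 0, 0, 0.6], [0, 0, 0, -0.6, 0, 0, 0.6], [0, 0, 0, -0.6, 0, 0, 0.6]]
  ]
}}

```text
t: 11.57
ee_pos: [0.5451, -0.1788, 0.0259]
orientation: [[0.001, -0.273, -0.962], [-0.001, -0.962, 0.273], [-1.0, 0.0, -0.001]]
wrist_force: [0.2, -0.0, 0.3]
finger_gap: 0.0512
```

Emit:
{"api": "servo_tool", "payload": {
  "targets": [
    [[0, 0, 0, -10, 0, 0, 0.6], [0, 0, 0, -25, 0, 0, 0.6], [0, 0, 0, -50, 0, 0, 0.6], [0, 0, 0, -80, 0, 0, 0.8], [0, 0, 0, -110, 0, 0, 0.8], [0, 0, 0, -120, 0, 0, 0.8], [0, 0, 0, -120, 0, 0, 0.8], [0, 0, 0, -120, 0, 0, 0.8]]
  ]
}}

```text
t: 12.23
ee_pos: [0.5451, -0.1788, 0.1465]
orientation: [[0.002, -0.273, -0.962], [-0.001, -0.962, 0.273], [-1.0, 0.001, -0.002]]
wrist_force: [-0.8, 0.4, 0.3]
finger_gap: 0.0687
```

Run:
```python
from h import *
K,P=model("wrist"); im,d=r.read_camera("wrist"); si,ds=r.read_camera("scene"); 
X=cloud(K,P,d); C=np.array([.5449,-.1788]); ex=np.array([-.962,.273]); ey=np.array([-.273,-.962])
q=(X[...,:2]-C); a=q@ex;b=q@ey
for sx in(-1,1):
  for sy in(-1,1):
    m=(abs(a-sx*.058)<.008)&(abs(b-sy*.033)<.010)&(X[...,2]>.005)&(X[...,2]<.03); print(sx,sy,m.sum(),np.median(X[m][:,2]).round(4))
print(r.observe()["t"],r.observe()["finger_gap"])
A=cv2.resize(im[70:270,140:400],(520,400),interpolation=cv2.INTER_CUBIC); B=cv2.resize(si[125:275,100:295],(520,400)) if 0 else cv2.resize(si[150:270,120:240],(280,280),interpolation=cv2.INTER_CUBIC)
o=np.zeros((400,800,3),np.uint8); o[:,:520]=A; o[:280,520:]=B; cv2.imwrite("pics/h.png",o)
```

```text
-1 -1 310 0.0177
-1 1 319 0.0179
1 -1 192 0.0178
1 1 195 0.0176
12.3333 0.06844972592192584
```

View pics/h.png

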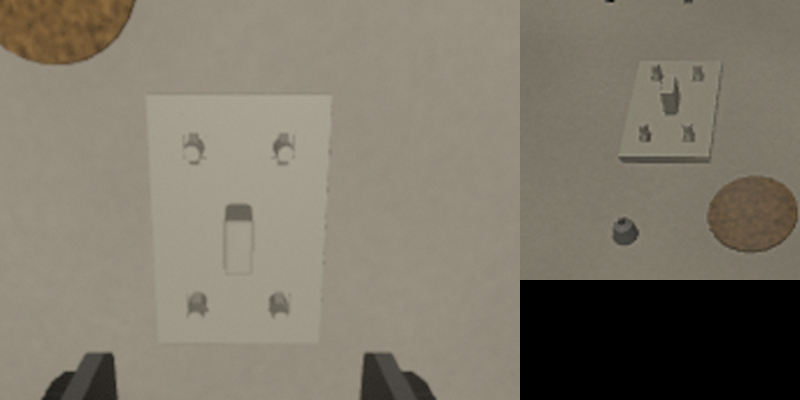

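The last picture shows the cover flat on the dock. A post stands through each hole, at (193,150), (284,150), (198,303) and (280,303). The corner heights agree to 0.3 mm, and the bell and coaster have not moved. Handing in.

```bash
python3 -c "
from station import r
print(r.close_job())"
```

```text
the job is handed in; nothing more can be done
None
```

The white cover is home on the dock with all four posts through its holes, and the job was handed in at about 12.3 s of the 70 s allowed. I gripped it by the spigot and lined it up by looking at two posts through its front holes. I pressed it level onto the posts, then let go and backed off.

- **Press force:** readings between steps were about 7 N with the underside at 22.6 mm and 4.5 N at 19 mm. The force fell to nothing once the hooks sprung, and reached 16 N on the seat with no further travel. I did not pull the cover up to test the catches.
- **Fit:** the last picture shows a post through every hole. The plate top reads 17.6 to 17.9 mm at all four corners, so it is level. That is about 1.3 mm under the nominal 19 mm, within the 2 mm calibration. The seated gripper height agrees with nominal.
- **Other objects:** the bell and coaster stand undisturbed in the last picture. The dispenser and ring cone were outside that crop, but the arm never went near them.
- **Failed check:** my two-view height check on the cover's corners gave nonsense, most likely because I paired the corners wrongly. The spigot height agreed across views at about 39.8 mm against the stated 41 mm, and I used the hole positions instead.

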